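# Drift a stuck spacer plug out of a centrifuge adapter block

### The arm

A 6-joint arm with a two-finger parallel gripper is mounted at the origin on the work surface. World frame = base frame: x ahead of the robot, y to its left, z up, the work surface at z = 0. Lengths are in m, angles in degrees, forces in N, time in s.
With the tool pointing down it reaches from about 0.3 to 0.875 m from the base axis. Payload 4.2 kg.
Tool frame: the origin (TCP) lies on the centre line of the jaws, within the pads' length; the fingertips stand 11 mm ahead of it and the grasp point (between the pads) lies 8 mm behind it; z points along the fingers, y is the line along which they close (so a half turn about z gives the same grasp; the last joint's range is limited). The gripper opens to 85 mm and grips with 20 to 120 N. Pads are 22 mm wide; open, the fingers measure 114 mm over their backs; the gripper's body (76 mm by 85 mm) begins 54 mm behind the grasp point. The pads swing forward as they close: fully open they stand 13 mm farther back than shut.
Start: joints at [61.994, 18.312, 89.639, -0, 72.044, -1.146], TCP at [0.26, 0.513, 0.242] pointing down, gripper open.
Joint ranges: [-177.97, 177.97], [-48.28, 115.42], [12.27, 149.76], [-77.06, 257.06], [2.81, 150.46], [-146.56, 146.56]. Speed limits (degrees/s): [147.25, 147.25, 180, 180, 180, 180].

### API

Orientations are given as a 3x3 rotation matrix whose columns are the frame's x, y, z axes.
In Python, from rig import manip gives the robot as it stands.
- The arm moves only by the tool arm_command, never from a script. Its argument "plan" is text: rows parted by semicolons, each of 5 numbers parted by spaces: the shift along the tool's x, y, z in units of 120 mm (1.0 is 120 mm), then the turn about the tool's z in units of 360 degrees (1.0 is 360 degrees), then the closure, from -1 (fully open) to 1 (shut). In form: x y z twist grip; .... A call has 1 to 12 rows; each row is the pose to reach, as a shift and turn from the pose commanded when the call began, along the tool's axes at that moment, turning the shorter way round; what a row does not reach only later rows make up. A row lasts 1/12 s, in which the tool goes at most 41.7 mm and 7.16 degrees, less where a joint would pass 70% of its speed; a pose out of reach is approached as far as the arm can. A call with a number of a shift or a turn outside -1 to 1 is refused whole. A call with a gripper value outside its range is refused whole. The fingers move at their own pace and stop on an object; "force" is the grip in N (left out, the last holds). Time passes only in rows, so rows that repeat a pose let the fingers close. It gives the time, the measured TCP pose, the force, the opening and the grip force at its end, in the units of the state.
- manip.read_state(): the state, without advancing time (a new reading comes with each control period).
- manip.grab_frame(name): name is "scene" or "top" or "wrist"; returns a dict with "img" (480x640x3 uint8, red, green, blue), "fx", "fy", "cx", "cy" (pixels), "R" (3x3) and "t" (3): a world point X has camera coordinates R X + t. Camera axes: x right, y down, z forward; pixel columns grow to the right and rows downward; lengths in m; the calibration is good to about 2 mm. A picture is of the moment at which its call begins. There is no depth.
- manip.job_done(): hands the job in; it is judged then, once.
The state is a dict: "time": time; "qpos": joint angles; "qvel": joint speeds; "joint_efforts": joint torques, N m; "eef_pos": TCP position; "eef_rot": TCP orientation; "wrist_force": force on the tool from outside, world axes, zero at the start; "torque": the same for the moment, N m; "gripper_width": opening from 0.0 (shut) to 1.0 (fully open); "grip_force": force on a finger pad.
Only numpy, scipy, OpenCV 4.12 (cv2) and the standard library are available. Lean on these libraries where they do the work, as an engineer would, in place of code of your own. Each camera call takes 0.05 s, during which the arm holds its last target. There are 200 camera calls.

### The job

Take the steel drift rod from its blue holder, feel it into the guide hole of the grey block over the stuck orange plug, and push the plug gently and steadily down past its spring catches until it drops out below into the stand's tray. Then draw the rod out and stand it back upright, fully down in its holder; leave the white plug where it is and do not disturb the other things on the bench. Push the plug only with the rod, never with the fingers, and do not force the rod against the plug or the block.

Things in the scene. Friction and masses are not known exactly. Their poses are not given: they have to be found in the camera images.
- stand: Push-out stand, fixed to the bench: white open tray (130 x 180 mm, walls 22 mm high) with four steel posts that carry the grey adapter block. Origin: centre of the tray's underside, on the bench; z up.
- block: Grey adapter block on the stand, 116 (x) x 166 (y) x 56 mm: underside 65, top 121 mm above the bench. At y = +36 and -36 mm two upright bores go right through: 25.5 mm wide, but in the top 5 mm (a guide plate) only 19.5 mm, edges not chamfered, so a plug leaves downwards only and the rod fits the guide closely. Origin: centre of its underside; axes as the stand.
- bore_a (a point): Centre of the mouth of the guide hole at y = +36 mm, level with the block's top. Each bore has three pairs of round damped spring catches, 24, 16 and 8 mm above the block's underside, 2.5 mm into the bore; the plug sits on the top pair. They yield slowly: about 8 to 13 N at 2 mm/s, 14 to 21 N at 5 mm/s, more if faster, easing in a pause. Keep under 20 N.
- bore_b (a point): Centre of the mouth of the guide hole at y = -36 mm, level with the block's top; built like the other. Pushed down, a plug stiffens at each pair of catches, three times in the first 22 mm and more each time, then slides with a few N and drops out when the rod's tip is about 10 mm above the block's underside. The catches do not touch a rod that is in the guide.
- orange_plug_centre (a point): Orange plastic spacer plug, the one to be pushed out: round and upright, 24 mm in diameter, 25 mm tall, 18 g, lower 6 mm tapered, flat top. It sits in one of the two bores (either one), its top about 7.5 mm below the block's top, and shows orange through the guide hole. This point is its centre, half-way up; z is its axis, up.
- white_plug_centre (a point): White plug of the same size and seat in the other bore; it must stay there. This point is its centre.
- rod_handle (a point): Centre of the drift rod's green square handle, 28 x 28 mm, 50 mm tall, sides square to x and y of this point, z up along the rod. Below the handle is a steel shaft 18 mm in diameter, 64 mm long; its flat tip (edge broken by 0.6 mm) is 89 mm below this point, the handle's top 25 mm above it. About 200 g. It starts standing in the holder.
- rod_tip (a point): Centre of the flat lower end of the drift rod, 89 mm below the handle's centre; same axes as the handle.
- holder_mouth (a point): Centre of the mouth of the holder's bore, 35 mm above the bench: blue block 64 x 64 x 35 mm, fixed to the bench, with an upright blind bore 22 mm in diameter and 30 mm deep. With the rod fully down its tip is 30 mm below this point.
- tube_rack: Bystander: white rack 108 x 204 x 96 mm with red-capped tubes. Origin: centre of its underside.
- small_rack: Bystander: smaller white rack 84 x 132 x 96 mm with red-capped tubes. Origin: centre of its underside.
- spares_dish: Bystander: blue dish 75 x 100 x 26 mm of spare plugs. Origin: centre of its underside.
- reagent_bottle: Bystander: amber bottle, 60 mm in diameter, 150 mm tall. Origin: centre of its underside.
- tip_box: Bystander: blue pipette-tip box 85 x 120 x 63 mm. Origin: centre of its underside.
- marker_pen: Bystander: marker pen, about 130 mm long and 14 mm thick, lying along its x. Origin: on its underside.
- specimen_cup: Bystander: clear cup, 60 mm in diameter, 60 mm tall. Origin: centre of its underside.
Not all that is in view belongs to the job. There is more than one size of the part that bears rod_handle; the job needs the middle-sized. What is shaped like the part that bears holder_mouth but brown is not meant.

How it is judged (in metres and radians):
On the way, in this order (a step that is already met when the one before it is completed fails the run):
1. the rod's tip is in the bore that holds the orange plug (horizontal distance between rod_tip and orange_plug_centre below 0.004 m and z of rod_tip in the frame of stand between 0.095 and 0.1185 m and angle between the z axis of rod_tip and the z axis of stand, either way round below 0.08 rad), for 0.05 s.
2. the orange plug has left the bore below and lies in the stand's tray (z of orange_plug_centre in the frame of stand between 0 and 0.035 m and x of orange_plug_centre in the frame of stand between -0.065 and 0.065 m and y of orange_plug_centre in the frame of stand between -0.09 and 0.09 m), for 0.2 s.
3. the rod has been drawn out of the bore (z of rod_tip in the frame of stand above 0.124 m), for 0.05 s.
At the end, for the whole second after the job is handed in: The orange plug rests in the stand's tray (inside its walls, centre under 35 mm above the bench); the rod rests upright (within 0.2 rad) in its holder, tip within 4 mm of the bore's bottom and 5 mm of its axis; the white plug is within 4 mm of where it was (all of step 2 and linear speed of each of orange_plug, rod below 0.02 m/s and horizontal distance between rod_tip and holder_mouth below 0.005 m and distance between rod_tip and holder_mouth between 0.026 and 0.033 m and angle between rod_tip's own z axis and vertical below 0.2 rad and distance of white_plug_centre from where it was at the start of the episode below 0.004 m); the robot touches nothing.
It fails at once if the rod presses the orange plug with more than 20 N (contact force between rod and orange_plug above 20 N).
It fails at once if the rod is forced against the block with more than 20 N (contact force between rod and block above 20 N).
It fails at once if the fingers push the orange plug (contact force between the fingers and orange_plug above 0.5 N).
It fails at once if the white plug is moved by more than 4 mm (distance of white_plug_centre from where it was at the start of the episode above 0.004 m).
It fails at once if a bystander is shifted by more than 20 mm (distance of any of tube_rack, small_rack, spares_dish, reagent_bottle, tip_box, marker_pen, specimen_cup from where it was at the start of the episode above 0.02 m).
It also fails if it takes over 72 s, if anything falls off the work surface, if the arm or the gripper's body presses on something with over 40 N, if the wrist force passes 120 N, or if a joint passes its speed limit or range.

## Working session

There is one attempt and no reset: what is moved stays moved. The work goes in short steps, Python scripts to look and compute and a tool call to move; the robot and the scene stay as the last step left them, time stands still between calls to the robot, and variables do not carry over. Pictures are saved under pics/ and viewed, at most 10 in all, crops included, and the job is handed in when it is done.

Besides the shell and the picture viewer there is one more tool, called after "Request:" in YAML: its name, and indented under it one key for each argument. arm_command: Moves the arm, as the interface text tells. Its arguments: {"type":"object","properties":{"plan":{"type":"string"},"force":{"type":"number"}},"required":["plan"]}

```bash
mkdir -p pics
python3 - <<'E'
from rig import manip
import cv2, pickle
d={}
for n in("scene","top"):
    f=manip.grab_frame(n); d[n]=f
    cv2.imwrite(f"pics/{n}0.png",f["img"][:,:,::-1])
    print(n,f["fx"],f["fy"],f["cx"],f["cy"],f["R"],f["t"])
pickle.dump(d,open("f0.pkl","wb"))
s=manip.read_state();print(s["time"],s["eef_pos"],s["eef_rot"],s["gripper_width"],s["wrist_force"])
E
```

```text
scene 437.7597863780897 437.7597863780897 324.6084149322897 240.57049587144644 [[ 0.76486288  0.64413616  0.00856633]
 [ 0.46881357 -0.54746203 -0.69318046]
 [-0.44181286  0.53420402 -0.72071316]] [-0.43075993 -0.16351836  1.18982265]
top 584.8314737528192 584.8314737528192 320.51974706555575 230.07508082896945 [[ 0.02120232 -0.99975794  0.00587542]
 [-0.99353207 -0.02172528 -0.11145423]
 [ 0.11155489 -0.00347433 -0.9937522 ]] [-0.01799492  0.57262688  1.32234526]
0.1 [0.25961877 0.51259258 0.24156778] [[-8.92113647e-01  4.51810474e-01 -7.32772082e-04]
 [ 4.51811068e-01  8.92112495e-01 -1.43372189e-03]
 [ 5.94456330e-06 -1.61011740e-03 -9.99998704e-01]] 1.002946530096277 [-0.10825033  0.3738495  -0.81164293]
```

View pics/top0.png

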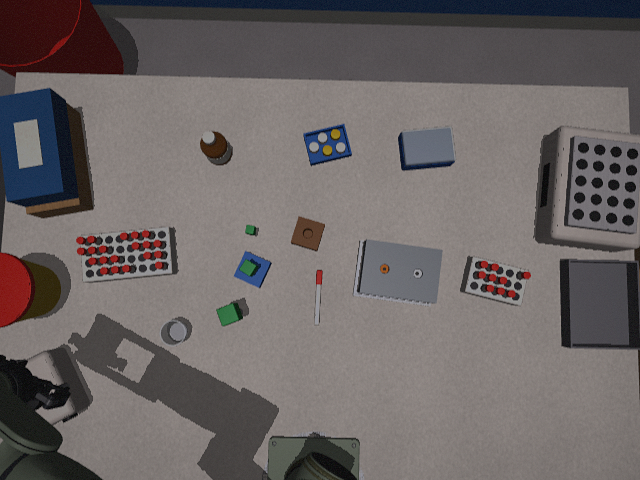

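View pics/scene0.png

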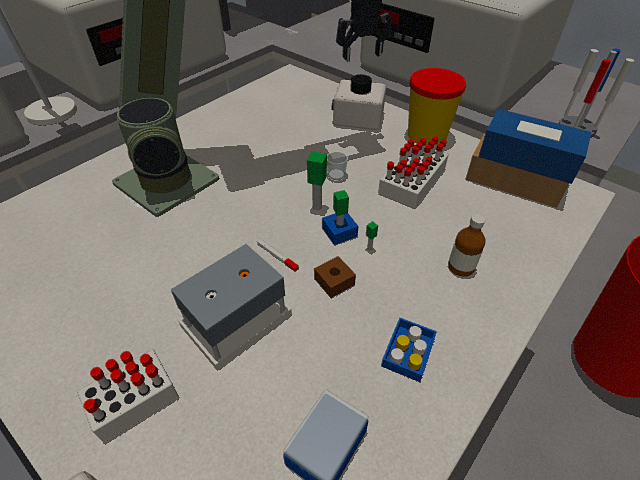

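Top view: there are three green handles, small at (251,230), middle at (249,268) standing in the blue holder, and large at (230,313). The middle-sized one in the blue holder fits, and the brown look-alike holder at (308,233) is not meant. The orange plug shows at (384,268) and the white one at (418,273). Next I measure these and crop to confirm.

```bash
cat > h.py <<'E'
import numpy as np, cv2, pickle
from rig import manip
def ray(f,u,v,z):
    d=f["R"].T@np.array([(u-f["cx"])/f["fx"],(v-f["cy"])/f["fy"],1]); c=-f["R"].T@f["t"]
    return c+d*(z-c[2])/d[2]
def tri(obs):
    A=np.zeros((3,3));b=np.zeros(3)
    for f,u,v in obs:
        d=f["R"].T@np.array([(u-f["cx"])/f["fx"],(v-f["cy"])/f["fy"],1]);d/=np.linalg.norm(d);c=-f["R"].T@f["t"]
        P=np.eye(3)-np.outer(d,d);A+=P;b+=P@c
    return np.linalg.solve(A,b)
def blobs(f,lo,hi,amin=8):
    m=cv2.inRange(cv2.cvtColor(f["img"],cv2.COLOR_RGB2HSV),lo,hi)
    c,_=cv2.findContours(m,cv2.RETR_EXTERNAL,cv2.CHAIN_APPROX_NONE)
    return [(cv2.contourArea(k),cv2.minAreaRect(k),k) for k in c if cv2.contourArea(k)>=amin]
GREEN=((45,90,30),(85,255,255)); ORANGE=((5,150,120),(18,255,255)); BLUE=((100,150,60),(125,255,255))
E
python3 - <<'E'
from h import *
d=pickle.load(open("f0.pkl","rb"))
for n in d:
    f=d[n]
    for nm,c in(("g",GREEN),("o",ORANGE),("b",BLUE)):
        for a,r,k in blobs(f,*c):
            if 120<r[0][0]<460 and 80<r[0][1]<360: print(n,nm,a,np.round(r[0],1),np.round(r[1],1),round(r[2],1), np.round(ray(f,*r[0],{"g":.115,"o":.1135,"b":.035}[nm]),4) )
# block top corners in top: grey
f=d["top"];hsv=cv2.cvtColor(f["img"],cv2.COLOR_RGB2HSV); print(hsv[280,400],hsv[255,370],hsv[350,400])
m=cv2.inRange(hsv,(90,20,60),(125,120,150))[230:315,345:455].copy()
k=max(cv2.findContours(m,0,1)[0],key=cv2.contourArea);r=cv2.minAreaRect(k)
p=cv2.boxPoints(r)+[345,230];P=np.array([ray(f,*q,.121) for q in p]);print(p,P,np.linalg.norm(np.diff(P,axis=0),axis=1),P.mean(0))
a=cv2.resize(d["top"]["img"][205:325,215:335],(480,480),interpolation=2)[:,:,::-1]
b=cv2.resize(d["scene"]["img"][145:265,290:400][:, :80],(320,480),interpolation=2)[:,:,::-1]
cv2.imwrite("pics/c1.png",np.hstack([a,b]))
E
```

```text
scene g 135.0 [371.6 230. ] [10.6 18. ] 8.1 [0.5979 0.1074 0.115 ]
scene g 289.5 [341.  202.5] [25. 14.] 90.0 [0.4966 0.1333 0.115 ]
scene g 545.0 [316.5 168. ] [34. 19.] 90.0 [0.3744 0.1926 0.115 ]
scene o 16.5 [244. 274.] [4. 8.] 90.0 [ 0.4843 -0.1418  0.1135]
scene b 2046.0 [409.2 348.9] [42.5 52.7] 21.8 [ 0.7892 -0.0289  0.035 ]
scene b 540.0 [341.3 225.6] [29.8 29.5] 67.4 [0.493  0.1433 0.035 ]
top g 352.5 [229.1 313.6] [18.2 22.1] 68.2 [0.3798 0.1861 0.115 ]
top g 166.5 [248.4 267.6] [14.9 13. ] 32.0 [0.4788 0.1483 0.115 ]
top g 65.5 [250.3 229.7] [9.8 8.2] 11.3 [0.5612 0.1472 0.115 ]
top o 41.0 [383.5 268.5] [7. 7.] 90.0 [ 0.4832 -0.1432  0.1135]
top b 687.0 [251.9 269. ] [27.5 27. ] 24.8 [0.4793 0.1496 0.035 ]
top b 1230.5 [327.1 143.7] [31. 42.] 76.0 [ 0.777  -0.0167  0.035 ]
[114  22 118] [109  17 118] [  6  18 141]
[[380.27059174 248.51764679]
 [391.84706116 235.01176453]
 [423.22353363 261.90588379]
 [411.64706421 275.41176605]] [[ 0.52570239 -0.13502592  0.121     ]
 [ 0.55553035 -0.15978098  0.121     ]
 [ 0.49881694 -0.22777823  0.121     ]
 [ 0.46928459 -0.20295942  0.121     ]] [0.03876235 0.08854398 0.03857633] [ 0.51233357 -0.18138614  0.121     ]
```

View pics/c1.png

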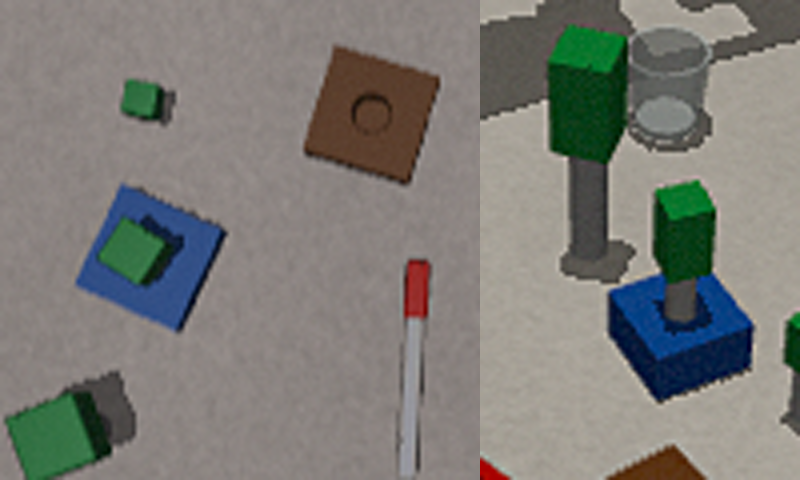

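The crop confirms it: the middle handle (about 135,250 in the crop) stands in the blue holder, the large and small ones stand free, and the brown block is empty. I'll move above it.

Request:
arm_command:
  plan: "-0.2 -0.13 0 0 -1; -0.5 -0.32 0 0 -1; -0.8 -0.5 0 0 -1; -1 -0.63 0 0 -1; -1 -0.63 0 0 -1"

```text
time: 0.52
eef_pos: [0.3344, 0.3869, 0.2421]
eef_rot: [[-0.89, 0.456, 0.0], [0.456, 0.89, -0.003], [-0.002, -0.003, -1.0]]
wrist_force: [-0.9, 0.4, 0.3]
gripper_width: 1.001
grip_force: 0.0
```

Request:
arm_command:
  plan: "-0.2 -0.13 0 0 -1; -0.5 -0.32 0 0 -1; -0.8 -0.5 0 0 -1; -1 -0.63 0 0 -1; -1 -0.63 0 0 -1"

```text
time: 0.93
eef_pos: [0.4074, 0.2661, 0.2421]
eef_rot: [[-0.89, 0.456, 0.001], [0.456, 0.89, -0.002], [-0.001, -0.002, -1.0]]
wrist_force: [-0.1, 0.5, -0.1]
gripper_width: 1.002
grip_force: 0.0
```

Request:
arm_command:
  plan: "-0.2 -0.13 0 0 -1; -0.5 -0.32 0 0 -1; -0.8 -0.5 0 0 -1; -0.99 -0.62 0 0 -1; -0.99 -0.62 0 0 -1; -0.99 -0.62 0 0 -1"

```text
time: 1.43
eef_pos: [0.4782, 0.1494, 0.2419]
eef_rot: [[-0.891, 0.454, -0.001], [0.454, 0.891, 0.001], [0.001, 0.0, -1.0]]
wrist_force: [-0.2, -0.0, 0.2]
gripper_width: 1.0
grip_force: 0.0
```

Run:
```python
from h import *
f=manip.grab_frame("wrist"); pickle.dump(f,open("w1.pkl","wb")); cv2.imwrite("pics/w1.png",f["img"][:,:,::-1])
s=manip.read_state(); print(s["time"],s["eef_pos"],s["eef_rot"],"cam",-f["R"].T@f["t"])
for a,r,k in blobs(f,*GREEN,200): print(a,r,ray(f,*r[0],.119), [np.round(ray(f,*p,.119),4) for p in cv2.boxPoints(r)])
```

```text
1.4833 [0.47771469 0.15016396 0.24195156] [[-8.91726682e-01  4.52572954e-01 -1.11650041e-03]
 [ 4.52572370e-01  8.91727366e-01  7.44053064e-04]
 [ 1.33235226e-03  1.58194734e-04 -9.99999100e-01]] cam [0.40368745 0.18752124 0.37286451]
434.0 ((355.8773498535156, 289.82073974609375), (29.807241439819336, 17.44478988647461), 74.05460357666016) [0.53645404 0.16138146 0.119     ] [array([0.5216, 0.1567, 0.119 ]), array([0.5239, 0.171 , 0.119 ]), array([0.5517, 0.1662, 0.119 ]), array([0.5494, 0.1514, 0.119 ])]
1321.5 ((316.80206298828125, 230.2715606689453), (33.98484420776367, 44.885643005371094), 4.085616588592529) [0.47412303 0.1555796  0.119     ] [array([0.4834, 0.134 , 0.119 ]), array([0.4515, 0.1536, 0.119 ]), array([0.4653, 0.1763, 0.119 ]), array([0.4978, 0.1577, 0.119 ])]
4050.0 ((292.1229248046875, 91.35245513916016), (67.73151397705078, 65.68291473388672), 39.80557632446289) [0.37548555 0.18592816 0.119     ] [array([0.3625, 0.1554, 0.119 ]), array([0.3485, 0.1966, 0.119 ]), array([0.3884, 0.2163, 0.119 ]), array([0.4048, 0.1744, 0.119 ])]
```

View pics/w1.png

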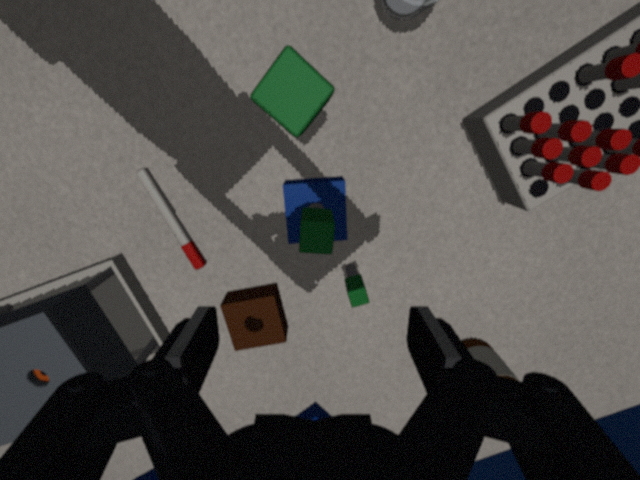

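The wrist view shows the middle rod's handle at (317,230) on the blue holder (315,210), the small rod at (357,290), the large one at (292,91) and the orange bore at (38,377). I'll refine handle position and yaw from this frame.

Run:
```python
from h import *
f=pickle.load(open("w1.pkl","rb")); hsv=cv2.cvtColor(f["img"],cv2.COLOR_RGB2HSV)
print("col317 V",hsv[200:260:2,317,2].tolist(),"row240 V",hsv[240,294:342:2,2].tolist())
for a,r,k in blobs(f,*GREEN,200):
    if 300<r[0][0]<330 and r[0][1]>200: print(cv2.approxPolyDP(cv2.convexHull(k),2.5,True).tolist())
m=cv2.inRange(hsv,(100,120,25),(128,255,255))|cv2.inRange(hsv,*GREEN); m[:165]=0;m[262:]=0;m[:,:270]=0;m[:,348:]=0
k=max(cv2.findContours(m,0,1)[0],key=cv2.contourArea); p=cv2.approxPolyDP(cv2.convexHull(k),2.5,True)[:,0]
print([(q.tolist(),np.round(ray(f,*q,.035),4).tolist()) for q in p])
from math import *
def proj(P): c=f["R"]@P+f["t"]; return (c[:2]/c[2]*f["fx"]+[f["cx"],f["cy"]]).round(1).tolist()
for z in(.119,.069,.035): print(z,proj(np.array([.478,.149,z])))
```

```text
col317 V [100, 55, 37, 35, 33, 34, 35, 30, 30, 33, 31, 43, 45, 39, 43, 44, 42, 43, 45, 45, 44, 37, 44, 39, 44, 45, 40, 58, 64, 63] row240 V [43, 49, 46, 34, 42, 45, 42, 46, 42, 37, 44, 39, 45, 40, 46, 42, 40, 42, 44, 41, 44, 51, 54, 52]
[[[330, 210]], [[334, 227]], [[330, 253]], [[300, 251]], [[303, 208]]]
[([341, 178], [0.4593, 0.1916, 0.035]), ([344, 181], [0.4634, 0.193, 0.035]), ([346, 238], [0.5194, 0.169, 0.035]), ([330, 253], [0.527, 0.1462, 0.035]), ([300, 251], [0.5102, 0.1182, 0.035]), ([288, 240], [0.4931, 0.1125, 0.035]), ([284, 184], [0.4385, 0.1374, 0.035]), ([315, 178], [0.4473, 0.1682, 0.035])]
0.119 [311.7, 237.9]
0.069 [311.8, 221.4]
0.035 [311.8, 212.8]
```

Run:
```python
from h import *
f=pickle.load(open("w1.pkl","rb")); hsv=cv2.cvtColor(f["img"],cv2.COLOR_RGB2HSV).astype(float)
g=(cv2.inRange(hsv.astype(np.uint8),*GREEN)>0)&(cv2.GaussianBlur(hsv[:,:,2],(3,3),0)>37.5); m=(g*255).astype(np.uint8); m[:205]=0;m[262:]=0;m[:,:290]=0;m[:,342:]=0
m=cv2.morphologyEx(m,cv2.MORPH_CLOSE,np.ones((3,3)));m=cv2.morphologyEx(m,cv2.MORPH_OPEN,np.ones((5,5)))
k=max(cv2.findContours(m,0,1)[0],key=cv2.contourArea); r=cv2.minAreaRect(k)
P=np.array([ray(f,*q,.119) for q in cv2.boxPoints(r)]); e=np.diff(P,axis=0)
print(r,P.round(4),np.linalg.norm(e,axis=1),np.degrees(np.arctan2(e[:,1],e[:,0])),P.mean(0))
# top view same
t=pickle.load(open("f0.pkl","rb"))["top"];h=cv2.cvtColor(t["img"],cv2.COLOR_RGB2HSV)[258:280,236:264];print(h[:,:,2])
```

```text
((316.4669494628906, 237.02920532226562), (32.249576568603516, 31.189144134521484), 3.5763344764709473) [[0.4839 0.1347 0.119 ]
 [0.4613 0.1483 0.119 ]
 [0.4744 0.1703 0.119 ]
 [0.4974 0.1574 0.119 ]] [0.02636657 0.0255551  0.02642999] [148.94102246  59.31032203 -29.26934479] [0.47926171 0.15268917 0.119     ]
[[138 137 133 137 138 137 132 133 135 121 120 137 132 137 137 112 110 136
  135 132 136 135 135 135 128 110  89  73]
 [139 139 139 137 143 133 133 132 138  81  89 107 116 140 115  57  58 113
  137 134 135 133 130 135 135 136 126 109]
 [137 142 140 143 135 133 134 137 119 105 114  90  61 114  55  59  61  59
  114 136 136 136 132 133 135 133 134 138]
 [132 143 142 145 133 133 134 124  88 115 111 116  99  88  59  51  63  58
   59 113 112 137 137 135 134 134 133 134]
 [136 144 145 136 135 134 136  92 111 112 112 112 114 116 104  49  50  55
   61  57  58 111 138 138 137 133 134 134]
 [136 142 146 133 135 134 118  99 116 112 113 111 113 116 119  93  91  47
   52  59  63  58 116 112 112 135 136 134]
 [132 137 133 134 134 126  83 115 112 113 112 114 115 114 114 119 122  93
   82  50  5
[... 1086 characters left out ...]
133 135 131 132 132 132 134 135 138 120  97  99 119 126  91  33  33  34
   51 102 136 138 134 135 135 134 134 137]
 [132 133 134 134 133 134 133 133 133 134 139  98 103 106  47  30  40 100
  104 139 134 133 133 133 134 135 135 139]
 [133 133 133 134 133 133 133 135 135 135 136 140 118 101  96  70  96 138
  137 134 135 136 134 134 135 135 138 133]
 [136 131 135 133 132 133 133 131 135 133 133 133 136 135 140 120 135 137
  135 136 135 133 131 135 136 133 140  98]
 [135 131 133 133 132 134 133 136 130 135 135 134 137 135 134 137 137 134
  134 133 133 132 136 135 136 138 130  46]
 [148 143 145 131 127 130 131 134 134 132 133 134 134 132 134 136 131 135
  136 134 135 133 136 135 135 140  99  32]]
```

Request:
arm_command:
  plan: "0 0.014 0.2 0.008 -1; 0 0.014 0.45 0.008 -1; 0 0.014 0.7 0.008 -1; 0 0.014 0.9 0.008 -1; 0 0.014 1.0 0.008 -1; 0 0.014 1.0 0.008 -1"
  force: 60

```text
time: 1.98
eef_pos: [0.4758, 0.1522, 0.1195]
eef_rot: [[-0.869, 0.494, -0.007], [0.494, 0.869, -0.001], [0.005, -0.005, -1.0]]
wrist_force: [-0.8, 0.3, 0.3]
gripper_width: 1.0
grip_force: 0.0
```

Request:
arm_command:
  plan: "0 0 0.1 0 -1; 0 0 0.2 0 -1; 0 0 0.3 0 -1; 0 0 0.3 0 -1; 0 0 0.3 0 0; 0 0 0.3 0 0.3; 0 0 0.3 0 0.6; 0 0 0.3 0 1; 0 0 0.3 0 1; 0 0 0.3 0 1; 0 0 0.3 0 1; 0 0 0.3 0 1"
  force: 60

```text
time: 2.98
eef_pos: [0.4793, 0.1514, 0.0872]
eef_rot: [[-0.868, 0.496, 0.002], [0.496, 0.868, 0.001], [-0.001, 0.002, -1.0]]
wrist_force: [-0.8, 0.9, 5.9]
gripper_width: 0.32
grip_force: 59.2
```

Request:
arm_command:
  plan: "0 0 -0.05 0 1; 0 0 -0.12 0 1; 0 0 -0.2 0 1; 0 0 -0.3 0 1; 0 0 -0.45 0 1; 0 0 -0.6 0 1; 0 0 -0.6 0 1; 0 0 -0.6 0 1; 0 0 -0.6 0 1"

```text
time: 3.73
eef_pos: [0.478, 0.1509, 0.1577]
eef_rot: [[-0.868, 0.496, -0.001], [0.496, 0.868, -0.0], [0.001, -0.001, -1.0]]
wrist_force: [0.1, -0.6, -2.4]
gripper_width: 0.319
grip_force: 59.4
```

Request:
arm_command:
  plan: "0 0 -0.15 0 1; 0 0 -0.35 0 1; 0 0 -0.5 0 1; 0 0 -0.6 0 1; 0 0 -0.6 0 1; 0 0 -0.6 0 1; 0 0 -0.6 0 1; 0 0 -0.6 0 1"

```text
time: 4.4
eef_pos: [0.4778, 0.1508, 0.2286]
eef_rot: [[-0.868, 0.496, -0.003], [0.496, 0.868, -0.001], [0.002, -0.002, -1.0]]
wrist_force: [-0.1, -0.7, -2.0]
gripper_width: 0.32
grip_force: 59.6
```

Run:
```python
from h import *
d=pickle.load(open("f0.pkl","rb"))
s=manip.read_state(); print(s["time"],s["eef_pos"],s["wrist_force"],s["gripper_width"],s["torque"])
o={n:manip.grab_frame(n) for n in("scene","top","wrist")}
pickle.dump(o,open("f1.pkl","wb")); cv2.imwrite("pics/w2.png",np.vstack([cv2.resize(o["wrist"]["img"],(400,300)),cv2.resize(o["scene"]["img"][100:340,200:520],(400,300))])[:,:,::-1])
from cv2 import boxPoints
# block top in top view: lighter-grey face, edges vs bench (bluish)
for nm in d:
  f=d[nm]; hsv=cv2.cvtColor(f["img"],cv2.COLOR_RGB2HSV)
  m=cv2.inRange(hsv,(95,10,70) if nm=="top" else (90,10,80),(130,60,125) if nm=="top" else (130,80,150))
  if nm=="top": m[:232]=0;m[310:]=0;m[:,:350]=0;m[:,450:]=0
  else: m[:235]=0;m[340:]=0;m[:,:165]=0;m[:,295:]=0
  m=cv2.morphologyEx(m,cv2.MORPH_OPEN,np.ones((3,3)));k=max(cv2.findContours(m,0,1)[0],key=cv2.contourArea)
  p=cv2.approxPolyDP(cv2.convexHull(k),4,True)[:,0]; print(nm,cv2.contourArea(k),[(q.tolist(),ray(f,*q,.121)[:2].round(4).tolist()) for q in p], cv2.minAreaRect(k))
# hole ellipse in top
f=d["top"]; g=cv2.cvtColor(f["img"],6) if 0 else f["img"]; print(cv2.cvtColor(f["img"],cv2.COLOR_RGB2GRAY)[260:278,375:394]); 
w=d["scene"]; print(cv2.cvtColor(w["img"],cv2.COLOR_RGB2GRAY)[266:281,234:254])
```

```text
4.4 [0.47783816 0.15082989 0.22860209] [-0.14525628 -0.69200374 -2.04823432] 0.3201219421329461 [0.02228821 0.04647127 0.00628831]
scene 4400.5 [([247, 245], [0.4395, -0.0914]), ([281, 278], [0.5481, -0.1079]), ([205, 328], [0.5264, -0.2666]), ([172, 288], [0.4157, -0.2512])] ((226.3160400390625, 283.23114013671875), (53.471221923828125, 98.42874908447266), 55.61965560913086)
top 3978.0 [([366, 240], [0.5435, -0.104]), ([441, 250], [0.5253, -0.2661]), ([436, 301], [0.4159, -0.2552]), ([361, 292], [0.4316, -0.0947])] ((400.88641357421875, 271.1663513183594), (77.64505767822266, 53.775054931640625), 7.765166282653809)
[[111 112 113 113 112 111 112 110 113 111 113 110 109 112 111 111 112 110
  109]
 [111 110 111 109 111 111 113 111 112 111 110 110 112 110 112 111 112 109
  111]
 [114 111 113 114 112 112 111 112 112 111 112 110 113 112 112 110 107 111
  111]
 [114 112 111 111 115 111 114 109 103  94  96 110 113 111 112 107 111 111
  111]
 [114 112 114 112 114 113 104  96  97  78  83  93  96 113 111 112 112 113
  111]
 [112 113 111 113 115 104  94  88  97  99  98  83  73  98 116 111 113 1
[... 1558 characters left out ...]
 106 106
  109 103]
 [106 106 105 111  81  36  38 101 105 104 110 107 103 100 103  87 107 108
  108 104]
 [107 105 108 110  97  44 103 103 107  72  20  23 102 103  99 109 110 102
  105 106]
 [109 106 108 107 111  66  99 100  85  31   6   9  34  96 110 109 105 108
  106 106]
 [106 105 105 106 107 108 102 103 105  33   2  46 110 113 103 107 106 109
  105 107]
 [106 106 108 108 107 105 108 107 112 114 110 113 110 108 108 107 107 108
  107 107]
 [108 107 103 107 107 109 106 106 108 110 108 109 106 107 109 110 108 105
  106 105]
 [107 108 108 107 107 103 108 109 103 105 109 105 106 108 104 109 106 106
  105 106]
 [109 107 108 105 106 105 108 105 104 107 107 105 106 106 106 104 106 108
  104 107]]
```

View pics/w2.png

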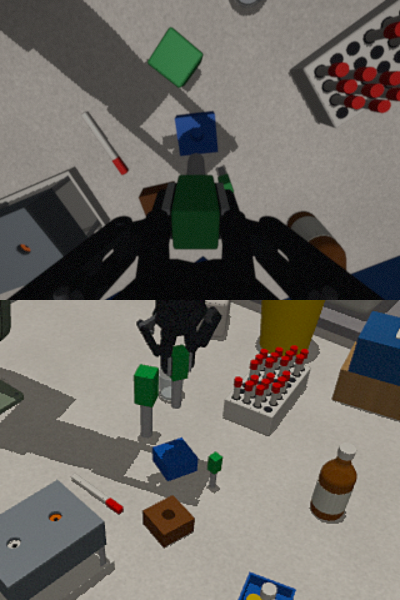

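The scene view shows the rod hanging upright in the jaws, and the emptied holder at (175,458). The wrist view shows the orange hole at (24,247). I'll carry it to a hover beside the orange hole, so tip and hole can be measured in one wrist picture.

Request:
arm_command:
  plan: "-0.04 -0.06 0 0 1; -0.13 -0.18 0 0 1; -0.23 -0.32 0 0 1; -0.33 -0.46 0 0 1; -0.43 -0.6 0 0 1; -0.507 -0.7 0 0 1"

```text
time: 5.05
eef_pos: [0.4897, 0.0459, 0.2302]
eef_rot: [[-0.868, 0.497, -0.0], [0.497, 0.868, -0.001], [-0.0, -0.001, -1.0]]
wrist_force: [-0.4, 0.3, -2.6]
gripper_width: 0.324
grip_force: 59.5
```

Request:
arm_command:
  plan: "-0.1 -0.14 0 0 1; -0.2 -0.28 0 0 1; -0.3 -0.42 0 0 1; -0.4 -0.56 0 0 1; -0.507 -0.7 0 0 1"

```text
time: 5.47
eef_pos: [0.5007, -0.0567, 0.2302]
eef_rot: [[-0.868, 0.496, -0.0], [0.496, 0.868, -0.0], [0.0, -0.0, -1.0]]
wrist_force: [0.2, 0.1, -2.4]
gripper_width: 0.321
grip_force: 59.5
```

Request:
arm_command:
  plan: "-0.1 -0.14 0 0 1; -0.2 -0.28 0 0 1; -0.3 -0.42 0 0 1; -0.4 -0.56 0.03 0 1; -0.48 -0.66 0.06 0 1; -0.507 -0.7 0.09 0 1; -0.507 -0.7 0.1 0 1; -0.507 -0.7 0.1 0 1; -0.507 -0.7 0.1 0 1"

```text
time: 6.22
eef_pos: [0.5119, -0.1575, 0.2182]
eef_rot: [[-0.869, 0.496, -0.001], [0.496, 0.869, 0.001], [0.001, 0.0, -1.0]]
wrist_force: [-0.1, -0.0, -2.2]
gripper_width: 0.32
grip_force: 59.5
```

Run:
```python
from h import *
s=manip.read_state(); print(s["time"],s["eef_pos"],s["eef_rot"].round(4) if hasattr(s["eef_rot"],"round") else s["eef_rot"],s["wrist_force"])
f=manip.grab_frame("wrist"); pickle.dump(f,open("w3.pkl","wb"))
d=pickle.load(open("f0.pkl","rb"));print(ray(d["top"],384.4,268.4,.121),ray(d["scene"],244,272.8,.121))
print(f["fx"],"cam",-f["R"].T@f["t"])
for a,r,k in blobs(f,*ORANGE,20): print(a,r,ray(f,*r[0],.1135))
cv2.imwrite("pics/w3.png",f["img"][:,:,::-1])
```

```text
6.2167 [ 0.51189787 -0.1574953   0.21819372] [[-8.685e-01  4.956e-01 -5.000e-04]
 [ 4.956e-01  8.685e-01  7.000e-04]
 [ 8.000e-04  4.000e-04 -1.000e+00]] [-6.97105769e-02 -6.40781695e-04 -2.18624274e+00]
[ 0.48306097 -0.14432146  0.121     ] [ 0.48748628 -0.14344914  0.121     ]
331.8949562478903 cam [ 0.43914413 -0.1159578   0.34913378]
443.5 ((311.4000244140625, 204.29998779296875), (23.255107879638672, 24.59674835205078), 63.43495178222656) [ 0.48415581 -0.1424007   0.1135    ]
```

View pics/w3.png

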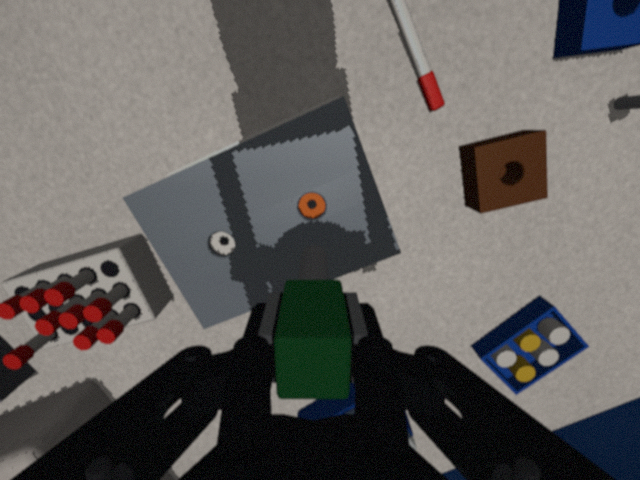

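The picture shows the orange hole at (312,205), the white one at (222,242), and the shaft tip just above the handle near (315,250). I'll crop to get the tip outline.

Run:
```python
from h import *
f=pickle.load(open("w3.pkl","rb"))
c=f["img"][185:290,265:365]; c=np.clip(c.astype(float)*2.2,0,255).astype(np.uint8)
cv2.imwrite("pics/w3c.png",cv2.resize(c,(570,598),interpolation=cv2.INTER_CUBIC)[:,:,::-1])
```

```text
(no output)
```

View pics/w3c.png

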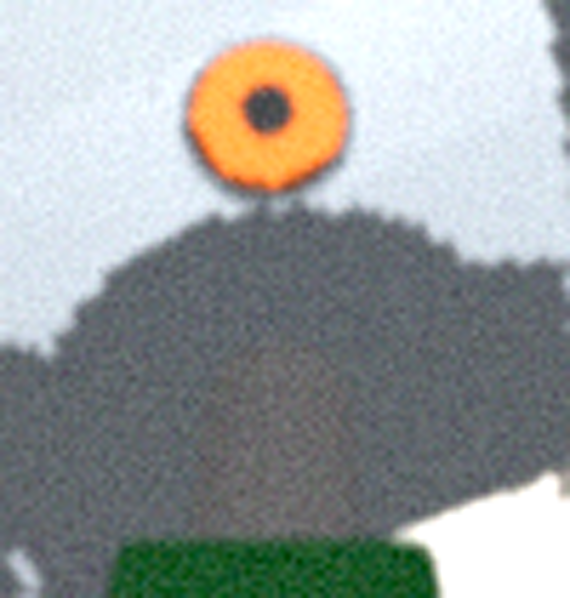

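Run:
```python
from h import *
f=pickle.load(open("w3.pkl","rb")); im=f["img"].astype(float)
c=im[:,:,0]-im[:,:,2]
print("rows",[(v,round(c[v,307:322].mean(),1)) for v in range(236,280)])
print("cols",[(u,round(c[255:274,u].mean(),1)) for u in range(292,338)])
print("cols tip",[(u,round(c[249:255,u].mean(),1)) for u in range(294,336)])
g=im.mean(2); hsv=cv2.cvtColor(f["img"],cv2.COLOR_RGB2HSV)
m=((g<88)|((hsv[:,:,1]>100)&(hsv[:,:,0]<25))).astype(np.uint8)*255; print("bg",g[195:215,285:292].mean())
m[:186]=0;m[221:]=0;m[:,:292]=0;m[:,332:]=0
k=max(cv2.findContours(m,0,1)[0],key=cv2.contourArea);e=cv2.fitEllipse(k);print(e,ray(f,*e[0],.121),cv2.boundingRect(k))
```

```text
rows [(236, np.float64(-5.9)), (237, np.float64(-5.5)), (238, np.float64(-6.1)), (239, np.float64(-6.3)), (240, np.float64(-5.4)), (241, np.float64(-6.5)), (242, np.float64(-5.7)), (243, np.float64(-4.7)), (244, np.float64(-5.0)), (245, np.float64(-3.5)), (246, np.float64(-0.9)), (247, np.float64(-0.8)), (248, np.float64(-0.2)), (249, np.float64(-0.6)), (250, np.float64(-0.3)), (251, np.float64(-0.7)), (252, np.float64(-0.1)), (253, np.float64(0.2)), (254, np.float64(-1.1)), (255, np.float64(0.1)), (256, np.float64(-0.4)), (257, np.float64(-0.3)), (258, np.float64(-0.3)), (259, np.float64(-0.8)), (260, np.float64(0.0)), (261, np.float64(-0.2)), (262, np.float64(-0.8)), (263, np.float64(0.1)), (264, np.float64(0.1)), (265, np.float64(-0.9)), (266, np.float64(-0.1)), (267, np.float64(-0.1)), (268, np.float64(-0.6)), (269, np.float64(0.5)), (270, np.float64(0.1)), (271, np.float64(0.0)), (272, np.float64(0.7)), (273, np.float64(0.1)), (274, np.float64(0.5)), (275, np.float64(-0.2)), (276, np.float64(-0.5)), (277, np.float64(0.3)), (278, np.float64(-1.1)), (279, np.float64(-1.4))]
cols [
[... 1672 characters left out ...]
, np.float64(0.2)), (316, np.float64(-2.2)), (317, np.float64(-0.2)), (318, np.float64(1.0)), (319, np.float64(-0.8)), (320, np.float64(-0.2)), (321, np.float64(-0.8)), (322, np.float64(0.0)), (323, np.float64(-0.5)), (324, np.float64(-1.3)), (325, np.float64(-2.7)), (326, np.float64(-4.3)), (327, np.float64(-4.2)), (328, np.float64(-4.3)), (329, np.float64(-4.8)), (330, np.float64(-6.0)), (331, np.float64(-5.2)), (332, np.float64(-4.0)), (333, np.float64(-4.2)), (334, np.float64(-5.3)), (335, np.float64(-6.7))]
bg 109.88571428571429
((311.43804931640625, 206.53280639648438), (27.673572540283203, 29.299922943115234), 97.35427856445312) [ 0.48412038 -0.14232697  0.121     ] (297, 193, 30, 28)
```

Run:
```python
from h import *
f=pickle.load(open("w3.pkl","rb")); R=np.array([[-.8685,.4956],[.4956,.8685]])
for z in(.134,.136,.138):
    r=ray(f,313.6,244.6,z)[:2]; t=r-.009*R[:,0]
    for hv in((311.9,205.8),):
        h=ray(f,*hv,.121)[:2]; print(z,"tip",t,"hole",h,"delta tool x,y mm",1e3*R.T@(h-t), "tip-TCP in tool",1e3*R.T@(t-np.array([.5119,-.1575])))
```

```text
0.134 tip [ 0.51328551 -0.15723955] hole [ 0.48382584 -0.14178575] delta tool x,y mm [33.24462747 -1.17858545] tip-TCP in tool [-1.0742331   0.91285759]
0.136 tip [ 0.51266891 -0.15689724] hole [ 0.48382584 -0.14178575] delta tool x,y mm [32.53946794 -1.17029975] tip-TCP in tool [-0.36907358  0.90457189]
0.138 tip [ 0.51205232 -0.15655493] hole [ 0.48382584 -0.14178575] delta tool x,y mm [31.83430841 -1.16201405] tip-TCP in tool [0.33608595 0.8962862 ]
```

Request:
arm_command:
  plan: "0.07 -0.003 0 0 1; 0.17 -0.006 0 0 1; 0.25 -0.01 0 0 1; 0.271 -0.01 0 0 1; 0.271 -0.01 0.03 0 1; 0.271 -0.01 0.06 0 1; 0.271 -0.01 0.09 0 1; 0.271 -0.01 0.09 0 1; 0.271 -0.01 0.09 0 1; 0.271 -0.01 0.09 0 1"

```text
time: 7.1
eef_pos: [0.4836, -0.1433, 0.2073]
eef_rot: [[-0.868, 0.496, -0.0], [0.496, 0.868, 0.0], [0.0, 0.0, -1.0]]
wrist_force: [-0.3, 0.5, -2.1]
gripper_width: 0.317
grip_force: 59.5
```

Request:
arm_command:
  plan: "0 0 0.005 0 1; 0 0 0.01 0 1; 0 0 0.015 0 1; 0 0 0.02 0 1; 0 0 0.025 0 1; 0 0 0.03 0 1; 0 0 0.035 0 1; 0 0 0.04 0 1; 0 0 0.045 0 1; 0 0 0.05 0 1; 0 0 0.05 0 1; 0 0 0.05 0 1"

```text
time: 8.1
eef_pos: [0.4833, -0.1431, 0.2015]
eef_rot: [[-0.868, 0.496, 0.0], [0.496, 0.868, 0.0], [0.0, 0.0, -1.0]]
wrist_force: [-0.9, 0.3, -2.6]
gripper_width: 0.32
grip_force: 59.5
```

Request:
arm_command:
  plan: "0 0 0.004 0 1; 0 0 0.008 0 1; 0 0 0.012 0 1; 0 0 0.016 0 1; 0 0 0.02 0 1; 0 0 0.024 0 1; 0 0 0.024 0 1; 0 0 0.024 0 1"

```text
time: 8.77
eef_pos: [0.4833, -0.1432, 0.1986]
eef_rot: [[-0.868, 0.496, -0.0], [0.496, 0.868, 0.0], [0.0, 0.0, -1.0]]
wrist_force: [0.8, -0.1, -2.4]
gripper_width: 0.319
grip_force: 59.5
```

Request:
arm_command:
  plan: "0 0 0.004 0 1; 0 0 0.008 0 1; 0 0 0.012 0 1; 0 0 0.016 0 1; 0 0 0.02 0 1; 0 0 0.02 0 1; 0 0 0.02 0 1"

```text
time: 9.35
eef_pos: [0.4833, -0.1431, 0.1962]
eef_rot: [[-0.868, 0.496, -0.0], [0.496, 0.868, 0.0], [0.0, 0.0, -1.0]]
wrist_force: [-0.6, -0.5, -3.3]
gripper_width: 0.317
grip_force: 59.5
```

Request:
arm_command:
  plan: "0 0 0.0017 0 1; 0 0 0.0033 0 1; 0 0 0.005 0 1; 0 0 0.0067 0 1; 0 0 0.0083 0 1; 0 0 0.01 0 1; 0 0 0.0117 0 1; 0 0 0.0133 0 1; 0 0 0.015 0 1; 0 0 0.0167 0 1; 0 0 0.0183 0 1; 0 0 0.02 0 1"

```text
time: 10.35
eef_pos: [0.4835, -0.1432, 0.1943]
eef_rot: [[-0.868, 0.496, 0.001], [0.496, 0.868, -0.0], [-0.001, 0.0, -1.0]]
wrist_force: [-1.3, 0.7, 2.5]
gripper_width: 0.318
grip_force: 60.0
```

Request:
arm_command:
  plan: "0 0 0.0017 0 1; 0 0 0.0033 0 1; 0 0 0.005 0 1; 0 0 0.0067 0 1; 0 0 0.0083 0 1; 0 0 0.01 0 1; 0 0 0.0117 0 1; 0 0 0.0133 0 1; 0 0 0.015 0 1; 0 0 0.0167 0 1; 0 0 0.0183 0 1; 0 0 0.02 0 1"

```text
time: 11.35
eef_pos: [0.4836, -0.1432, 0.1921]
eef_rot: [[-0.868, 0.496, 0.001], [0.496, 0.868, -0.0], [-0.001, 0.0, -1.0]]
wrist_force: [-2.3, 0.8, 6.9]
gripper_width: 0.322
grip_force: 60.3
```

Request:
arm_command:
  plan: "0 0 0.0017 0 1; 0 0 0.0033 0 1; 0 0 0.005 0 1; 0 0 0.0067 0 1; 0 0 0.0083 0 1; 0 0 0.01 0 1; 0 0 0.0117 0 1; 0 0 0.0133 0 1; 0 0 0.015 0 1; 0 0 0.0167 0 1; 0 0 0.0183 0 1; 0 0 0.02 0 1"

```text
time: 12.35
eef_pos: [0.4835, -0.1432, 0.1889]
eef_rot: [[-0.868, 0.496, 0.001], [0.496, 0.868, 0.0], [-0.0, 0.0, -1.0]]
wrist_force: [-0.5, -0.6, 3.5]
gripper_width: 0.326
grip_force: 59.9
```

Request:
arm_command:
  plan: "0 0 0.0017 0 1; 0 0 0.0033 0 1; 0 0 0.005 0 1; 0 0 0.0067 0 1; 0 0 0.0083 0 1; 0 0 0.01 0 1; 0 0 0.0117 0 1; 0 0 0.0133 0 1; 0 0 0.015 0 1; 0 0 0.0167 0 1; 0 0 0.0183 0 1; 0 0 0.02 0 1"

```text
time: 13.35
eef_pos: [0.4834, -0.1432, 0.1867]
eef_rot: [[-0.868, 0.496, 0.0], [0.496, 0.868, -0.0], [-0.0, 0.0, -1.0]]
wrist_force: [0.7, -0.2, 1.7]
gripper_width: 0.319
grip_force: 59.6
```

Request:
arm_command:
  plan: "0 0 0.0017 0 1; 0 0 0.0033 0 1; 0 0 0.005 0 1; 0 0 0.0067 0 1; 0 0 0.0083 0 1; 0 0 0.01 0 1; 0 0 0.0117 0 1; 0 0 0.0133 0 1; 0 0 0.015 0 1; 0 0 0.0167 0 1; 0 0 0.0183 0 1; 0 0 0.02 0 1"

```text
time: 14.35
eef_pos: [0.4835, -0.1432, 0.185]
eef_rot: [[-0.868, 0.496, 0.001], [0.496, 0.868, -0.0], [-0.001, 0.0, -1.0]]
wrist_force: [-0.3, 0.3, 7.1]
gripper_width: 0.316
grip_force: 60.5
```

Request:
arm_command:
  plan: "0 0 0.0015 0 1; 0 0 0.003 0 1; 0 0 0.0045 0 1; 0 0 0.006 0 1; 0 0 0.0075 0 1; 0 0 0.009 0 1; 0 0 0.0105 0 1; 0 0 0.012 0 1; 0 0 0.0135 0 1; 0 0 0.015 0 1; 0 0 0.0165 0 1; 0 0 0.018 0 1"

```text
time: 15.35
eef_pos: [0.4835, -0.1432, 0.1825]
eef_rot: [[-0.868, 0.496, 0.001], [0.496, 0.868, -0.0], [-0.001, 0.0, -1.0]]
wrist_force: [-1.2, 1.0, 6.8]
gripper_width: 0.321
grip_force: 60.3
```

Request:
arm_command:
  plan: "0 0 0.0015 0 1; 0 0 0.003 0 1; 0 0 0.0045 0 1; 0 0 0.006 0 1; 0 0 0.0075 0 1; 0 0 0.009 0 1; 0 0 0.0105 0 1; 0 0 0.012 0 1; 0 0 0.0135 0 1; 0 0 0.015 0 1; 0 0 0.0165 0 1; 0 0 0.018 0 1"

```text
time: 16.35
eef_pos: [0.4834, -0.1432, 0.1798]
eef_rot: [[-0.868, 0.496, 0.0], [0.496, 0.868, 0.0], [-0.0, 0.0, -1.0]]
wrist_force: [0.3, -0.4, 2.1]
gripper_width: 0.317
grip_force: 59.9
```

Request:
arm_command:
  plan: "0 0 0.0015 0 1; 0 0 0.003 0 1; 0 0 0.0045 0 1; 0 0 0.006 0 1; 0 0 0.0075 0 1; 0 0 0.009 0 1; 0 0 0.0105 0 1; 0 0 0.012 0 1; 0 0 0.0135 0 1; 0 0 0.015 0 1; 0 0 0.0165 0 1; 0 0 0.018 0 1"

```text
time: 17.35
eef_pos: [0.4834, -0.1432, 0.1781]
eef_rot: [[-0.868, 0.496, 0.0], [0.496, 0.868, -0.0], [-0.0, 0.0, -1.0]]
wrist_force: [0.3, -0.3, 5.8]
gripper_width: 0.323
grip_force: 60.3
```

Request:
arm_command:
  plan: "0 0 0.0012 0 1; 0 0 0.0024 0 1; 0 0 0.0036 0 1; 0 0 0.0048 0 1; 0 0 0.006 0 1; 0 0 0.0072 0 1; 0 0 0.0084 0 1; 0 0 0.0096 0 1; 0 0 0.0108 0 1; 0 0 0.012 0 1; 0 0 0.0132 0 1; 0 0 0.0144 0 1"

```text
time: 18.35
eef_pos: [0.4834, -0.1432, 0.1768]
eef_rot: [[-0.868, 0.496, 0.001], [0.496, 0.868, -0.0], [-0.001, 0.0, -1.0]]
wrist_force: [0.1, 0.6, 8.5]
gripper_width: 0.318
grip_force: 60.6
```

Request:
arm_command:
  plan: "0 0 0.0012 0 1; 0 0 0.0024 0 1; 0 0 0.0036 0 1; 0 0 0.0048 0 1; 0 0 0.006 0 1; 0 0 0.0072 0 1; 0 0 0.0084 0 1; 0 0 0.0096 0 1; 0 0 0.0108 0 1; 0 0 0.012 0 1; 0 0 0.0132 0 1; 0 0 0.0144 0 1"

```text
time: 19.35
eef_pos: [0.4834, -0.1432, 0.1748]
eef_rot: [[-0.868, 0.496, 0.0], [0.496, 0.868, 0.0], [-0.0, 0.0, -1.0]]
wrist_force: [0.1, -0.3, 8.2]
gripper_width: 0.316
grip_force: 60.4
```

Request:
arm_command:
  plan: "0 0 0.0012 0 1; 0 0 0.0024 0 1; 0 0 0.0036 0 1; 0 0 0.0048 0 1; 0 0 0.006 0 1; 0 0 0.0072 0 1; 0 0 0.0084 0 1; 0 0 0.0096 0 1; 0 0 0.0108 0 1; 0 0 0.012 0 1; 0 0 0.0132 0 1; 0 0 0.0144 0 1"

```text
time: 20.35
eef_pos: [0.4834, -0.1431, 0.1724]
eef_rot: [[-0.868, 0.496, -0.0], [0.496, 0.868, 0.0], [0.0, 0.0, -1.0]]
wrist_force: [1.2, -0.2, 2.2]
gripper_width: 0.322
grip_force: 60.0
```

Request:
arm_command:
  plan: "0 0 0.002 0 1; 0 0 0.004 0 1; 0 0 0.006 0 1; 0 0 0.008 0 1; 0 0 0.01 0 1; 0 0 0.012 0 1; 0 0 0.014 0 1; 0 0 0.016 0 1; 0 0 0.018 0 1; 0 0 0.02 0 1; 0 0 0.022 0 1; 0 0 0.024 0 1"

```text
time: 21.35
eef_pos: [0.4833, -0.1431, 0.1696]
eef_rot: [[-0.868, 0.496, -0.0], [0.496, 0.868, 0.0], [0.0, 0.0, -1.0]]
wrist_force: [-0.1, 0.6, 0.3]
gripper_width: 0.318
grip_force: 59.8
```

Request:
arm_command:
  plan: "0 0 0.003 0 1; 0 0 0.006 0 1; 0 0 0.009 0 1; 0 0 0.012 0 1; 0 0 0.015 0 1; 0 0 0.018 0 1; 0 0 0.021 0 1; 0 0 0.024 0 1; 0 0 0.027 0 1; 0 0 0.03 0 1; 0 0 0.033 0 1; 0 0 0.036 0 1"

```text
time: 22.35
eef_pos: [0.4833, -0.1431, 0.1653]
eef_rot: [[-0.868, 0.496, -0.0], [0.496, 0.868, 0.0], [0.0, 0.0, -1.0]]
wrist_force: [0.4, 0.6, 0.8]
gripper_width: 0.318
grip_force: 59.7
```

Request:
arm_command:
  plan: "0 0 0.003 0 1; 0 0 0.006 0 1; 0 0 0.009 0 1; 0 0 0.012 0 1; 0 0 0.015 0 1; 0 0 0.018 0 1; 0 0 0.021 0 1; 0 0 0.024 0 1; 0 0 0.027 0 1; 0 0 0.03 0 1; 0 0 0.033 0 1; 0 0 0.036 0 1"

```text
time: 23.35
eef_pos: [0.4833, -0.1432, 0.161]
eef_rot: [[-0.868, 0.496, -0.0], [0.496, 0.868, 0.0], [0.0, -0.0, -1.0]]
wrist_force: [0.2, 0.4, -0.4]
gripper_width: 0.32
grip_force: 59.6
```

Request:
arm_command:
  plan: "0 0 0.003 0 1; 0 0 0.006 0 1; 0 0 0.009 0 1; 0 0 0.012 0 1; 0 0 0.015 0 1; 0 0 0.018 0 1; 0 0 0.021 0 1; 0 0 0.024 0 1; 0 0 0.027 0 1; 0 0 0.03 0 1; 0 0 0.033 0 1; 0 0 0.036 0 1"

```text
time: 24.35
eef_pos: [0.4833, -0.1432, 0.1566]
eef_rot: [[-0.868, 0.496, -0.0], [0.496, 0.868, 0.0], [0.0, 0.0, -1.0]]
wrist_force: [-0.0, 0.3, -0.5]
gripper_width: 0.318
grip_force: 59.6
```

Request:
arm_command:
  plan: "0 0 0.003 0 1; 0 0 0.006 0 1; 0 0 0.009 0 1; 0 0 0.012 0 1; 0 0 0.015 0 1; 0 0 0.018 0 1; 0 0 0.021 0 1; 0 0 0.024 0 1; 0 0 0.027 0 1; 0 0 0.03 0 1; 0 0 0.03 0 1; 0 0 0.03 0 1"

```text
time: 25.35
eef_pos: [0.4834, -0.1431, 0.1531]
eef_rot: [[-0.868, 0.496, -0.0], [0.496, 0.868, 0.0], [0.0, 0.0, -1.0]]
wrist_force: [-0.5, 0.6, -2.4]
gripper_width: 0.32
grip_force: 59.6
```

Run:
```python
from h import *
f=manip.grab_frame("scene"); s=manip.read_state(); print(s["time"],s["eef_pos"],s["wrist_force"])
c=f["img"][230:370,160:310]; cv2.imwrite("pics/s4.png",cv2.resize(np.clip(c*1.3,0,255).astype(np.uint8),(600,560),interpolation=2)[:,:,::-1])
for a,r,k in blobs(f,*ORANGE,3):print(a,r[0])
```

```text
25.4 [ 0.48334331 -0.14315035  0.15310838] [-0.32990334  0.68222299 -2.39234758]
```

View pics/s4.png

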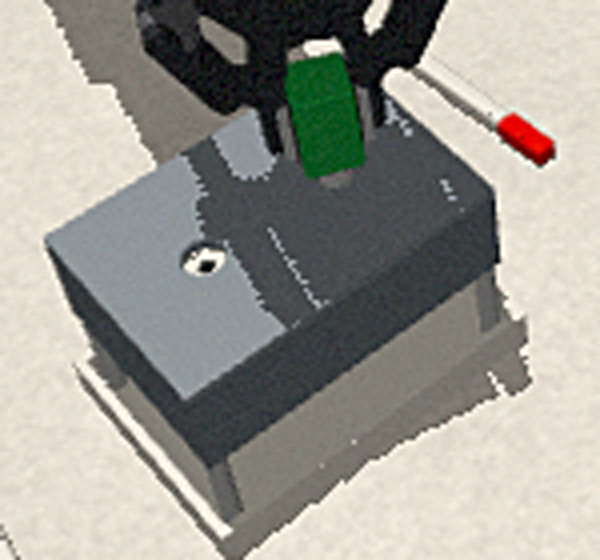

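The wrist force fell back to the rod's weight alone (-2.4 N), so the plug has left. The scene crop shows the rod deep in the bore, with the white plug in place at (205,262). I'll draw the rod out.

Request:
arm_command:
  plan: "0 0 -0.04 0 1; 0 0 -0.1 0 1; 0 0 -0.16 0 1; 0 0 -0.22 0 1; 0 0 -0.29 0 1; 0 0 -0.36 0 1; 0 0 -0.43 0 1; 0 0 -0.5 0 1; 0 0 -0.57 0 1; 0 0 -0.62 0 1; 0 0 -0.62 0 1; 0 0 -0.62 0 1"

```text
time: 26.4
eef_pos: [0.4834, -0.1432, 0.2278]
eef_rot: [[-0.868, 0.496, 0.001], [0.496, 0.868, -0.0], [-0.001, 0.0, -1.0]]
wrist_force: [-0.1, -0.4, -2.2]
gripper_width: 0.321
grip_force: 59.5
```

Request:
arm_command:
  plan: "-0.08 0 0 0 1; -0.18 0 0 0 1; -0.25 0 0 0 1; -0.25 0 0 0 1; -0.25 0 0 0 1"

```text
time: 26.82
eef_pos: [0.5095, -0.1582, 0.2268]
eef_rot: [[-0.868, 0.496, -0.002], [0.496, 0.868, 0.001], [0.002, -0.0, -1.0]]
wrist_force: [0.4, -0.1, -2.7]
gripper_width: 0.323
grip_force: 59.5
```

Run:
```python
from h import *
f=manip.grab_frame("wrist"); s=manip.read_state(); print(s["time"],s["eef_pos"],s["wrist_force"])
hsv=cv2.cvtColor(f["img"],cv2.COLOR_RGB2HSV); print("orange",[(a,r[0]) for a,r,k in blobs(f,*ORANGE,5)], [(a,r[0]) for a,r,k in blobs(f,(3,100,20),(20,255,255),5) if r[0][0]<400])
c=f["img"][60:330,100:440]
cv2.imwrite("pics/w5.png",cv2.resize(np.clip(c*1.8,0,255).astype(np.uint8),(680,540))[:,:,::-1])
```

```text
26.8667 [ 0.50912758 -0.1579969   0.22689992] [-0.16005542 -0.55948258 -1.88892206]
orange [(13.5, (313.5, 195.0))] [(33.5, (313.5, 195.0))]
```

View pics/w5.png

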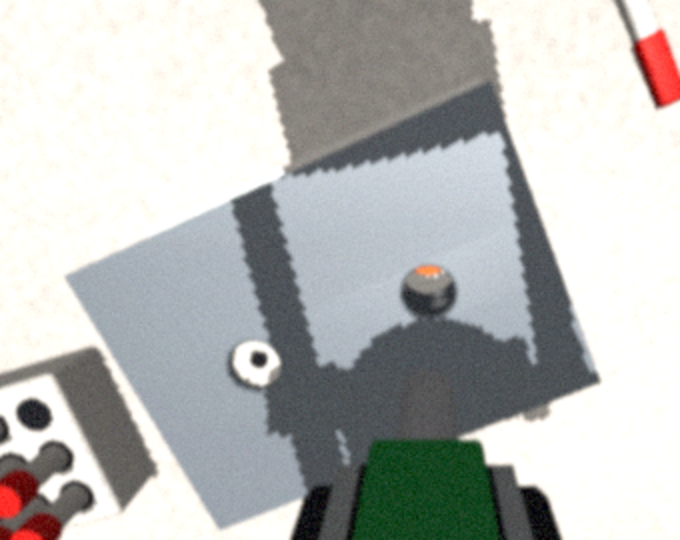

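Through the now empty hole, at (430,290) in the crop, the orange plug is seen lying down in the tray, and the white plug at (255,362) is unmoved. I'll go back to a hover beside the holder.

Request:
arm_command:
  plan: "0.03 0.05 0 0 1; 0.1 0.17 0 0 1; 0.18 0.31 0 0 1; 0.26 0.45 0 0 1; 0.34 0.59 0 0 1; 0.406 0.702 0 0 1"

```text
time: 27.37
eef_pos: [0.5081, -0.0588, 0.2276]
eef_rot: [[-0.869, 0.496, -0.0], [0.496, 0.869, 0.001], [0.001, 0.001, -1.0]]
wrist_force: [-0.3, 0.7, -2.5]
gripper_width: 0.322
grip_force: 59.6
```

Request:
arm_command:
  plan: "0.08 0.14 0 0 1; 0.16 0.28 0 0 1; 0.24 0.42 0 0 1; 0.32 0.56 0 0 1; 0.406 0.702 0 0 1"

```text
time: 27.78
eef_pos: [0.5076, 0.038, 0.2276]
eef_rot: [[-0.868, 0.496, -0.0], [0.496, 0.868, 0.0], [0.0, 0.0, -1.0]]
wrist_force: [0.1, -1.0, -1.6]
gripper_width: 0.324
grip_force: 59.6
```

Request:
arm_command:
  plan: "0.08 0.14 0 0 1; 0.16 0.28 0 0 1; 0.24 0.42 0 0 1; 0.32 0.56 0.1 0 1; 0.38 0.66 0.22 0 1; 0.406 0.702 0.36 0 1; 0.406 0.702 0.5 0 1; 0.406 0.702 0.6 0 1; 0.406 0.702 0.65 0 1; 0.406 0.702 0.65 0 1; 0.406 0.702 0.65 0 1; 0.406 0.702 0.65 0 1"

```text
time: 28.78
eef_pos: [0.5084, 0.134, 0.1505]
eef_rot: [[-0.868, 0.496, 0.002], [0.496, 0.868, 0.001], [-0.001, 0.001, -1.0]]
wrist_force: [0.2, -0.0, -2.1]
gripper_width: 0.324
grip_force: 59.5
```

Run:
```python
from h import *
f=manip.grab_frame("wrist"); s=manip.read_state(); print(s["time"],s["eef_pos"],s["wrist_force"],s["eef_rot"].round(3)); pickle.dump(f,open("w6.pkl","wb"))
c=f["img"][140:300,225:425]
cv2.imwrite("pics/w6.png",cv2.resize(np.clip(c*2.,0,255).astype(np.uint8),(750,600),interpolation=2)[:,:,::-1])
```

```text
28.8333 [0.5084512  0.13402143 0.1505817 ] [ 0.56149171  0.61984271 -1.6495624 ] [[-0.868  0.496  0.002]
 [ 0.496  0.868  0.001]
 [-0.002  0.002 -1.   ]]
```

View pics/w6.png

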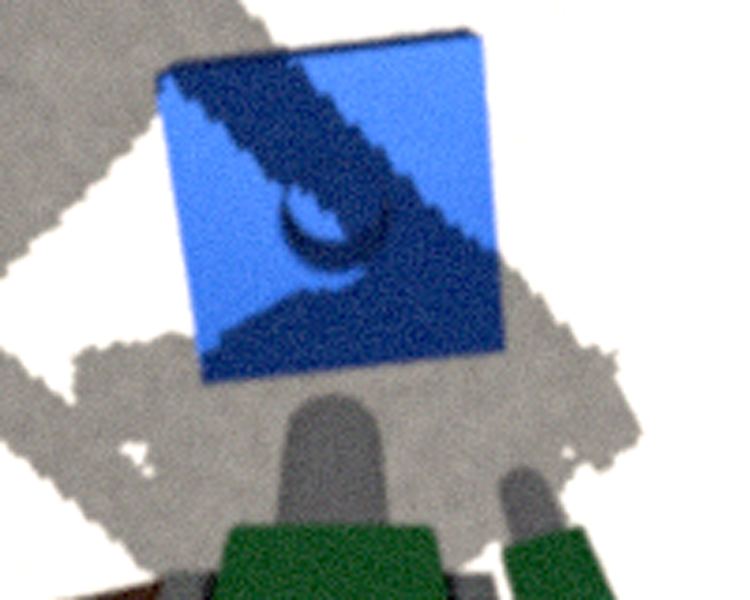

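The last picture shows the holder mouth centred at crop (336,215), the rod tip's near rim at (332,393), and the small rod off to the right at (530,500). Next I work out the shift.

Run:
```python
from h import *
f=pickle.load(open("w6.pkl","rb")); R=np.array([[-.8685,.4956],[.4956,.8685]])
h=ray(f,314.6,197.3,.035)[:2]
for z in(.0665,.0685,.0705):
    t=ray(f,313.6,244.8,z)[:2]-.009*R[:,0]; print(z,"tip",t,"hole",h,"delta mm",1e3*R.T@(h-t),"tip-TCP",1e3*R.T@(t-[.5084,.134]),"h-TCP",1e3*R.T@(h-[.5084,.134]))
```

```text
0.0665 tip [0.51002555 0.13430385] hole [0.4795117  0.15272624] delta mm [35.63141482  0.87717858] tip-TCP [-1.26120588  1.06951873] h-TCP [34.37020894  1.94669731]
0.0685 tip [0.50940282 0.13464771] hole [0.4795117  0.15272624] delta mm [34.92015334  0.88715899] tip-TCP [-0.5499444   1.05953833] h-TCP [34.37020894  1.94669731]
0.0705 tip [0.50878009 0.13499158] hole [0.4795117  0.15272624] delta mm [34.20889186  0.89713939] tip-TCP [0.16131708 1.04955792] h-TCP [34.37020894  1.94669731]
```

Request:
arm_command:
  plan: "0.07 0.002 0 0 1; 0.18 0.005 0 0 1; 0.26 0.008 0 0 1; 0.291 0.008 0 0 1; 0.291 0.008 0.06 0 1; 0.291 0.008 0.12 0 1; 0.291 0.008 0.18 0 1; 0.291 0.008 0.23 0 1; 0.291 0.008 0.25 0 1; 0.291 0.008 0.25 0 1; 0.291 0.008 0.25 0 1"

```text
time: 29.75
eef_pos: [0.4782, 0.1519, 0.1192]
eef_rot: [[-0.868, 0.496, -0.0], [0.496, 0.868, -0.0], [0.0, -0.0, -1.0]]
wrist_force: [-0.2, 0.1, -2.3]
gripper_width: 0.322
grip_force: 59.5
```

Request:
arm_command:
  plan: "0 0 0.007 0 1; 0 0 0.014 0 1; 0 0 0.021 0 1; 0 0 0.028 0 1; 0 0 0.035 0 1; 0 0 0.042 0 1; 0 0 0.049 0 1; 0 0 0.056 0 1; 0 0 0.063 0 1; 0 0 0.07 0 1; 0 0 0.07 0 1"

```text
time: 30.67
eef_pos: [0.4779, 0.1521, 0.111]
eef_rot: [[-0.868, 0.496, -0.0], [0.496, 0.868, 0.0], [0.0, -0.0, -1.0]]
wrist_force: [0.3, -0.4, -1.8]
gripper_width: 0.319
grip_force: 59.5
```

Request:
arm_command:
  plan: "0 0 0.015 0 1; 0 0 0.03 0 1; 0 0 0.045 0 1; 0 0 0.06 0 1; 0 0 0.075 0 1; 0 0 0.09 0 1; 0 0 0.105 0 1; 0 0 0.12 0 1; 0 0 0.135 0 1; 0 0 0.15 0 1; 0 0 0.16 0 1; 0 0 0.16 0 1"

```text
time: 31.67
eef_pos: [0.4778, 0.152, 0.0916]
eef_rot: [[-0.868, 0.496, -0.001], [0.496, 0.868, -0.0], [0.0, -0.0, -1.0]]
wrist_force: [-0.1, 0.7, -1.9]
gripper_width: 0.317
grip_force: 59.5
```

Request:
arm_command:
  plan: "0 0 0.005 0 1; 0 0 0.01 0 1; 0 0 0.015 0 1; 0 0 0.02 0 1; 0 0 0.025 0 1; 0 0 0.03 0 1; 0 0 0.035 0 1; 0 0 0.04 0 1; 0 0 0.04 0 1; 0 0 0.04 0 1"

```text
time: 32.5
eef_pos: [0.4781, 0.1521, 0.0872]
eef_rot: [[-0.868, 0.496, 0.0], [0.496, 0.868, 0.0], [-0.0, 0.0, -1.0]]
wrist_force: [-1.1, 0.1, -0.7]
gripper_width: 0.32
grip_force: 59.5
```

Request:
arm_command:
  plan: "0 0 0.004 0 1; 0 0 0.008 0 1; 0 0 0.012 0 1; 0 0 0.012 0 1; 0 0 0.012 0 1"

```text
time: 32.92
eef_pos: [0.4781, 0.1521, 0.0871]
eef_rot: [[-0.868, 0.496, 0.001], [0.496, 0.868, 0.0], [-0.001, 0.001, -1.0]]
wrist_force: [-2.8, -0.5, 10.2]
gripper_width: 0.321
grip_force: 61.2
```

The rod is on the bottom, at the same height as when it was grasped. I release it, then go straight up.

Request:
arm_command:
  plan: "0 0 -0.008 0 1; 0 0 -0.008 0 0.3; 0 0 -0.008 0 0.1; 0 0 -0.008 0 -0.3; 0 0 -0.008 0 -0.7; 0 0 -0.008 0 -1; 0 0 -0.008 0 -1; 0 0 -0.008 0 -1; 0 0 -0.008 0 -1; 0 0 -0.008 0 -1; 0 0 -0.008 0 -1; 0 0 -0.008 0 -1"

```text
time: 33.92
eef_pos: [0.478, 0.1521, 0.0867]
eef_rot: [[-0.868, 0.496, 0.0], [0.496, 0.868, 0.0], [-0.0, 0.0, -1.0]]
wrist_force: [0.0, 0.5, -0.2]
gripper_width: 0.996
grip_force: 0.0
```

Request:
arm_command:
  plan: "0 0 -0.06 0 -1; 0 0 -0.2 0 -1; 0 0 -0.4 0 -1; 0 0 -0.6 0 -1; 0 0 -0.8 0 -1; 0 0 -1 0 -1; 0 0 -1 0 -1; 0 0 -1 0 -1; 0 0 -1 0 -1"

```text
time: 34.67
eef_pos: [0.4775, 0.1519, 0.2063]
eef_rot: [[-0.868, 0.496, -0.001], [0.496, 0.868, -0.0], [0.001, -0.001, -1.0]]
wrist_force: [0.3, 1.0, -0.8]
gripper_width: 1.0
grip_force: 0.0
```

Run:
```python
from h import *
d=pickle.load(open("f0.pkl","rb"))
s=manip.read_state(); print(s["time"],s["eef_pos"],s["wrist_force"],s["gripper_width"])
for n in("scene","wrist"):
    f=manip.grab_frame(n)
    print(n,[(a,np.round(r[0],1),np.round(r[1],1)) for a,r,k in blobs(f,*GREEN,50)],[(a,np.round(r[0],1)) for a,r,k in blobs(f,*BLUE,400)])
```

```text
34.6667 [0.47745763 0.15191308 0.20631765] [ 0.3190075   0.99027632 -0.7843565 ] 0.9995062302751658
scene [(141.0, array([371.5, 230. ]), array([11., 18.])), (286.0, array([340.5, 202.5]), array([25., 15.])), (425.0, array([316.5, 168. ]), array([34., 19.]))] [(2068.5, array([408.7, 349.1])), (615.0, array([340.7, 226.5])), (2333.5, array([538.6, 131.5]))]
wrist [(577.5, array([362.8, 308. ]), array([34.8, 19.4])), (1819.0, array([314. , 244.5]), array([38., 53.])), (5908.5, array([275.8,  90.1]), array([84.5, 78.9]))] [(776.5, array([298.9, 206.2]))]
```

The rod's handle in the scene view is at (340.5,202.5), against (341,202.5) at the start, so it stands fully down in its holder.

```bash
python3 -c "
from rig import manip
print(manip.job_done())"
```

```text
the job is handed in; nothing more can be done
None
```

The job is handed in at about 35 s; no verdict came back. The orange plug was pushed out and seen through the empty bore lying below in the tray. The rod stands fully down in its blue holder, and the white plug looked unmoved.

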